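# Weigh in the paint pots and hang them on latch pegs

### The arm

A 6-joint arm with a two-finger parallel gripper is mounted at the origin on the work surface. World frame = base frame: x ahead of the robot, y to its left, z up, the work surface at z = 0. Lengths are in m, angles in rad, forces in N, time in s.
With the tool pointing down it reaches from about 0.275 to 0.825 m from the base axis. Payload 4.9 kg.
Tool frame: the origin (TCP) lies midway between the tips of the shut fingers; the grasp point (between the pads) lies 19 mm behind it (bot.grip_depth is the distance from the TCP to the grasp point, in m); z points along the fingers, y is the line along which they close (so a half turn about z gives the same grasp; the last joint's range is limited). The gripper opens to 85 mm and grips with 20 to 120 N. Pads are 22 mm wide; open, the fingers measure 114 mm over their backs; the gripper's body (76 mm by 85 mm) begins 54 mm behind the grasp point. The pads swing forward as they close: fully open they stand 13 mm farther back than shut.
Start: joints at [1.053, 0.326, -0.193, 1.052, 0, 1.437], TCP at [0.206, 0.51, 0.231] pointing down, gripper open.
Joint ranges: [-2.65, 2.65], [-0.97, 1.79], [-1.3, 1.35], [-1.93, 2.1], [-1.47, 1.37], [-3.14, 3.14]. Speed limits (rad/s): [2.57, 2.57, 3.14, 3.14, 3.14, 3.14].

### API

Orientations are given as a unit quaternion [w, x, y, z].
In Python, from cell import bot gives the robot as it stands. Calls block until the motion is done:
- bot.move_pose(position, orientation): joint-space move of the TCP to a pose.
- bot.move_linear(position, speed=0.15, rotation=None, until_force=None): straight line of the TCP; rotation=None keeps the orientation; speed is the mean speed in m/s. With until_force (N) it stops when the force on the tool has changed by that much, and returns True; else False.
- bot.goto_joints(angles): joint-space move.
- bot.set_gripper(opening, grasp_force=None): opening from 0.0 (shut) to 1.0 (fully open); grasp_force is the grip in N (None keeps the last); returns when the fingers have stopped.
- bot.wait(seconds).
- bot.solve_ik(position, orientation): joint angles nearest the present ones, or None.
- bot.camera(name): name is "side" or "top"; returns the picture (400x640x3 uint8, red, green, blue); there is no depth.
- bot.calibration(name): a dict with "mtx" (3x3 intrinsics, pixels), "k1" (the pictures are not rectified: a ray, as slopes to the right and down, at radius r is drawn at 1 + k1 r^2 times it, then the intrinsics apply), "extrinsics" (4x4, takes a point from world to camera coordinates). Camera axes: x right, y down, z forward; pixel columns grow to the right and rows downward; lengths in m; the calibration is good to about 2 mm. A picture is of the moment at which its call begins. calibration takes no time and is no camera call.
A pose or a line that the arm cannot do raises bot.PlanningError and nothing moves.
- bot.close_job(): hands the job in; it is judged then, once.
Trained networks look in the newest picture that a camera, given by its name, has taken for a name from the list of things; names that differ only in an ending like _2 or _b are one class to them, and where a whole thing is asked for, a point or a joint stands for the part that bears it (a point fixed in the world has none). Each returns a list of dicts, best first, with "confidence" (0 to 1); they miss things now and then, are a little off and sometimes report something else, mostly with a low value. They report only what shows in the picture. A call takes as long as a camera call. They do not tell look-alikes from the thing itself.
- bot.search_frame(camera, thing): "bbox" ([left, top, width, height] in pixels, round what is visible of it).
Readings, each from a call of its own:
- bot.read_clock(): time.
- bot.read_joint_positions(): joint angles.
- bot.read_joint_vel(): joint speeds.
- bot.read_joint_efforts(): joint torques, N m.
- bot.read_position(): TCP position.
- bot.read_tool_rot(): TCP orientation.
- bot.read_ft_force(): force on the tool from outside, world axes, zero at the start.
- bot.read_moment(): the same for the moment, N m.
- bot.read_gripper_width(): opening from 0.0 (shut) to 1.0 (fully open).
- bot.read_finger_force(): force on a finger pad.
Only numpy, scipy, OpenCV 4.12 (cv2) and the standard library are available. Lean on these libraries where they do the work, as an engineer would, in place of code of your own. Each camera call takes 0.05 s, during which the arm holds its last target. There are 200 camera calls.

### The job

First check the spring scale: set the brass check weight in the middle of the pan, let go of it, then put it back in the middle of its cork coaster. Then take the paint pots that are there one at a time, red before yellow before blue: stand each in the middle of the pan and let go of it for a moment, then hang it by its eye on the peg of its own colour, pushed on until the black flap has dropped behind it, and left hanging still. Never drive the pan down to its stop, and leave the two bottles and the cup where they are.

Things in the scene. Friction and masses are not known exactly. Their poses are not given: they have to be found in the camera images.
- scale: White round spring scale, 124 mm across, fixed to the table; origin at the centre of its underside. On top is a round steel pan, 110 mm across, flat, with a thin blue circle 62 mm across round its centre.
- pan_centre (a point): Centre of the pan's top face, 60 mm above the table when the pan is empty; it sinks with the pan.
- pan (a joint): How far the pan has sunk, in m: 0 empty, 0.024 at its hard stop. It sinks straight down about 1 mm for each 0.35 N after the first 0.4 N (about 9 mm under the check weight, 2 to 7 mm under a pot, about 8.5 N to reach the stop).
- coaster: Round cork coaster, 68 mm across, 4 mm thick, fixed; origin at the centre of its underside.
- weight: Brass check weight, 0.35 kg, 62 mm tall: a cylinder 44 mm across and 30 mm high, and above it on a thin neck a grip knob 20 mm across from 36 to 62 mm. Origin at the centre of its underside, z up. It starts on the coaster.
- rack: Wooden base board of the peg rack, 100 x 340 x 12 mm, fixed; origin at the centre of its underside; the pegs stand on it in one row along its y axis, 110 mm apart, in any colour order, and point along its -x.
- pot_red: Paint pot, red lid and band, 0.14 to 0.28 kg, 134 mm tall, origin at the centre of its underside, z up; may be absent. Body 56 mm across, lid 60 mm, to 50 mm high; on it a flat loop 10 mm thick (x), 44 mm wide (y) with an eye looking along x: 28 mm wide, floor at 62 mm, sides to 78 mm, 45-degree roof to 92 mm; above it a grip tab 10 mm thick (x), 26 mm wide (y), 100 to 134 mm high. Both faces are alike.
- pot_red_eye (a point): Point in the red pot's eye, just under the point of its roof, where the top of the peg comes to lie when it hangs: 90 mm above the pot's underside; axes as the pot's. A hung pot centres itself, and swings for a second or two when knocked.
- peg_red_seat (a point): Point on top of the red peg where the eye of the red pot should hang, 150 mm above the table. x points along the peg towards its post, z up. The peg is a level round steel rod 10 mm across, its top at this height, with a red tip; it runs from its free end 52 mm before this point (x = -52 mm) to the red post at x = +42 mm, which rises no higher than the peg's top (18 mm square). The flap's hinge is at x = -36 mm, 5 mm below the top.
- flap_red (a joint): Black gravity flap under the red peg near its free end, 14 mm wide, reaching 28 mm down from its hinge. 0 = hanging straight down (it cannot swing outwards), growing to 1.4 rad as it swings inwards and up towards the post. An eye pushed onto the peg from the free end lifts it by its lower edge; it falls back to 0 by its own weight behind an eye pushed on as far as the seat point, and then blocks the way out.
- pot_yellow: Paint pot, yellow lid and band, 0.14 to 0.28 kg, 134 mm tall, origin at the centre of its underside, z up; may be absent. Body 56 mm across, lid 60 mm, to 50 mm high; on it a flat loop 10 mm thick (x), 44 mm wide (y) with an eye looking along x: 28 mm wide, floor at 62 mm, sides to 78 mm, 45-degree roof to 92 mm; above it a grip tab 10 mm thick (x), 26 mm wide (y), 100 to 134 mm high. Both faces are alike.
- pot_yellow_eye (a point): Point in the yellow pot's eye, just under the point of its roof, where the top of the peg comes to lie when it hangs: 90 mm above the pot's underside; axes as the pot's. A hung pot centres itself, and swings for a second or two when knocked.
- peg_yellow_seat (a point): Point on top of the yellow peg where the eye of the yellow pot should hang, 150 mm above the table. x points along the peg towards its post, z up. The peg is a level round steel rod 10 mm across, its top at this height, with a yellow tip; it runs from its free end 52 mm before this point (x = -52 mm) to the yellow post at x = +42 mm, which rises no higher than the peg's top (18 mm square). The flap's hinge is at x = -36 mm, 5 mm below the top.
- flap_yellow (a joint): Black gravity flap under the yellow peg near its free end, 14 mm wide, reaching 28 mm down from its hinge. 0 = hanging straight down (it cannot swing outwards), growing to 1.4 rad as it swings inwards and up towards the post. An eye pushed onto the peg from the free end lifts it by its lower edge; it falls back to 0 by its own weight behind an eye pushed on as far as the seat point, and then blocks the way out.
- pot_blue: Paint pot, blue lid and band, 0.14 to 0.28 kg, 134 mm tall, origin at the centre of its underside, z up; may be absent. Body 56 mm across, lid 60 mm, to 50 mm high; on it a flat loop 10 mm thick (x), 44 mm wide (y) with an eye looking along x: 28 mm wide, floor at 62 mm, sides to 78 mm, 45-degree roof to 92 mm; above it a grip tab 10 mm thick (x), 26 mm wide (y), 100 to 134 mm high. Both faces are alike.
- pot_blue_eye (a point): Point in the blue pot's eye, just under the point of its roof, where the top of the peg comes to lie when it hangs: 90 mm above the pot's underside; axes as the pot's. A hung pot centres itself, and swings for a second or two when knocked.
- peg_blue_seat (a point): Point on top of the blue peg where the eye of the blue pot should hang, 150 mm above the table. x points along the peg towards its post, z up. The peg is a level round steel rod 10 mm across, its top at this height, with a blue tip; it runs from its free end 52 mm before this point (x = -52 mm) to the blue post at x = +42 mm, which rises no higher than the peg's top (18 mm square). The flap's hinge is at x = -36 mm, 5 mm below the top.
- flap_blue (a joint): Black gravity flap under the blue peg near its free end, 14 mm wide, reaching 28 mm down from its hinge. 0 = hanging straight down (it cannot swing outwards), growing to 1.4 rad as it swings inwards and up towards the post. An eye pushed onto the peg from the free end lifts it by its lower edge; it falls back to 0 by its own weight behind an eye pushed on as far as the seat point, and then blocks the way out.
- amber_bottle: Amber paint bottle, 40 mm across, 105 mm tall; leave alone. Origin at the centre of its underside.
- green_bottle: Green paint bottle, 36 mm across, 100 mm tall; leave alone. Origin at the centre of its underside.
- paper_cup: White paper cup, 76 mm across, 95 mm tall; leave alone. Origin at the centre of its underside.
There are look-alikes about, which are no part of the job. Of the things like the pot_blue, leave any that is green; of the rest the smaller one is meant.

How it is judged:
By the outcome, as a careful person would: the job done as asked, in the order asked, and still so for the second after the job is handed in, with the robot touching nothing.
Of pot_red, pot_yellow, pot_blue only 2 to 3 are there at a start; the rules pass over those that are not, and their reading is None.
At some moment in a run one of weight, pot_red, pot_yellow, pot_blue may be knocked a few centimetres aside while the robot is not near it.
It also fails if it takes over 210 s, if anything falls off the work surface, if the arm or the gripper's body presses on something with over 40 N, if the wrist force passes 120 N, or if a joint passes its speed limit or range.

## Working session

There is one attempt and no reset: what is moved stays moved. The work goes in short steps, each a Python script; the robot and the scene stay as the last script left them, time stands still between calls to the robot, and variables do not carry over. Pictures are saved under pics/ and viewed, at most 14 in all, crops included, and the job is handed in when it is done.

```bash
ls; mkdir -p pics
python3 - <<'E'
from cell import bot
import cv2, numpy as np
for c in ("side","top"):
    im=bot.camera(c); cv2.imwrite(f"pics/{c}0.png",im[:,:,::-1])
    k=bot.calibration(c); print(c,k["mtx"].tolist(),k["k1"],np.round(k["extrinsics"],4).tolist())
    for n in "scale coaster weight rack pot_red pot_yellow pot_blue peg_red_seat flap_red amber_bottle green_bottle paper_cup".split():
        try: print(n,[(np.round(d["bbox"]).astype(int).tolist(),round(d["confidence"],2)) for d in bot.search_frame(c,n)][:5])
        except Exception as e: print(n,e)
print(bot.read_clock(),bot.read_tool_rot())
E
```

```text
pics
side [[362.83021998937056, 0.0, 324.8327081844773], [0.0, 362.83021998937056, 200.46002890839864], [0.0, 0.0, 1.0]] -0.040758427453893756 [[0.9961, -0.0872, 0.0123, -0.5308], [-0.0393, -0.5651, -0.8241, 0.1314], [0.0788, 0.8204, -0.5663, 0.9883], [0.0, 0.0, 0.0, 1.0]]
scale [([332, 278, 62, 59], 0.84)]
coaster [([281, 313, 33, 23], 0.83)]
weight [([284, 301, 20, 27], 0.8)]
rack []
pot_red [([296, 214, 18, 47], 0.59)]
pot_yellow [([290, 183, 18, 42], 0.61), ([295, 218, 21, 43], 0.16)]
pot_blue [([276, 128, 17, 53], 0.75), ([243, 164, 25, 55], 0.71), ([286, 158, 21, 39], 0.63), ([289, 181, 20, 49], 0.36)]
peg_red_seat [([355, 189, 36, 41], 0.69)]
flap_red []
amber_bottle [([300, 336, 20, 46], 0.93)]
green_bottle [([410, 249, 21, 40], 0.88), ([301, 338, 20, 45], 0.7), ([344, 165, 61, 83], 0.49), ([295, 216, 24, 50], 0.28)]
paper_cup [([334, 142, 18, 29], 0.97), ([333, 151, 38, 39], 0.54)]
top [[367.6480303654442, 0.0, 315.6129350963041], [0.0, 367.6480303654442, 196.0560961494564], [0.0, 0.0, 1.0]] -0.023240098180294797 [[-0.0088, -0.9999, 0.0082, 0.0104], [-0.9803, 0.007, -0.1976, 0.5619], [0.1976, -0.0097, -0.9802, 1.1025], [0.0, 0.0, 0.0, 1.0]]
scale [([379, 168, 41, 38], 0.93), ([432, 219, 20, 15], 0.23)]
coaster [([396, 223, 20, 20], 0.54), ([309, 140, 9, 34], 0.16)]
weight [([396, 224, 19, 17], 0.61)]
rack [([227, 143, 102, 40], 0.72)]
pot_red [([326, 217, 22, 14], 0.8)]
pot_yellow [([281, 220, 20, 18], 0.79)]
pot_blue [([232, 218, 15, 21], 0.76), ([364, 132, 13, 16], 0.65), ([185, 225, 33, 29], 0.64), ([260, 256, 30, 29], 0.64)]
peg_red_seat [([308, 139, 8, 37], 0.67)]
flap_red [([396, 222, 21, 22], 0.39), ([380, 168, 40, 43], 0.34)]
amber_bottle [([432, 220, 18, 15], 0.69)]
green_bottle [([364, 132, 11, 18], 0.75)]
paper_cup [([174, 160, 27, 32], 0.87)]
1.3 [9.36527028e-06 1.90756262e-01 9.81637432e-01 1.31730124e-05]
```

Run:
```python
import cv2
a=cv2.imread("pics/side0.png")[110:390,230:450]; cv2.imwrite("pics/s1.png",cv2.resize(a,None,fx=2.1,fy=2.1,interpolation=cv2.INTER_CUBIC))
a=cv2.imread("pics/top0.png")[120:300,160:480]; cv2.imwrite("pics/t1.png",cv2.resize(a,None,fx=2.5,fy=2.5,interpolation=cv2.INTER_CUBIC))
```

```text
(no output)
```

View pics/s1.png

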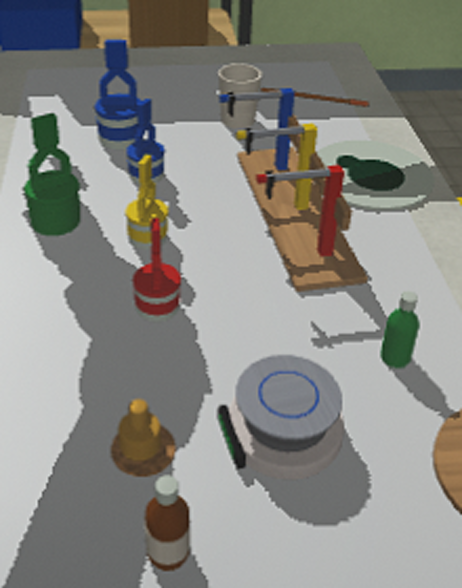

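View pics/t1.png

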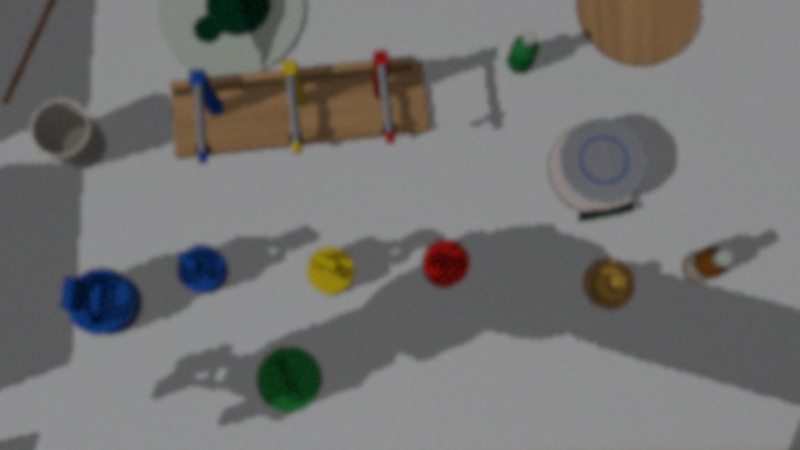

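Candidates for pot_blue (top-view pixels): small blue (240,228), larger blue (200,240), green (275,271). The description picks the small blue one; red is at (338,225) and yellow at (292,228), one each. All three pots are present. The weight is on the coaster at (404,232) and the scale is at (400,184).

```bash
cat > h.py <<'E'
import numpy as np, cv2
from scipy.optimize import minimize
from cell import bot
CAL={c:bot.calibration(c) for c in ("side","top")}
S=4
def proj(c,P):
    k=CAL[c]; q=np.c_[np.atleast_2d(P),np.ones(len(np.atleast_2d(P)))]@np.array(k["extrinsics"]).T
    s=q[:,:2]/q[:,2:3]; s=s*(1+k["k1"]*(s**2).sum(1,keepdims=True)); M=np.array(k["mtx"])
    return s*[M[0,0],M[1,1]]+M[:2,2]
def ground(c,uv,z):
    f=lambda p:((proj(c,[[p[0],p[1],z]])[0]-uv)**2).sum()
    return minimize(f,[.5,0],method="Nelder-Mead",options=dict(xatol=1e-5,fatol=1e-6)).x
def cyl(r,z0,z1):
    t=np.linspace(0,2*np.pi,24,endpoint=False)
    return np.array([[r*np.cos(a),r*np.sin(a),z] for z in(z0,z1) for a in t])
def prism(yz,h=.005): return np.array([[x,y,z] for x in(-h,h) for y,z in yz])
def box(y0,y1,z0,z1): return prism([(y0,z0),(y0,z1),(y1,z0),(y1,z1)])
mm=lambda L:[p*1e-3 if p.max()>1 else p for p in L]
POT=[cyl(.030,.040,.050),box(-.022,.022,.05,.062),box(-.022,-.014,.062,.078),box(.014,.022,.062,.078),
 prism([(-.014,.078),(-.022,.078),(-.013,.1),(0,.1),(0,.092)]),prism([(.014,.078),(.022,.078),(.013,.1),(0,.1),(0,.092)]),box(-.013,.013,.1,.134)]
POTDC=[cyl(.029,0,.041)]
WT=[cyl(.022,0,.03),cyl(.006,.03,.036),cyl(.010,.036,.062)]
COA=[cyl(.034,0,.004)]
def place(pc,x,y,z=0,yaw=0):
    R=np.array([[np.cos(yaw),-np.sin(yaw),0],[np.sin(yaw),np.cos(yaw),0],[0,0,1]])
    return [p@R.T+[x,y,z] for p in pc]
def draw(c,pieces,roi):
    m=np.zeros(((roi[3]-roi[1])*S,(roi[2]-roi[0])*S),np.uint8)
    for p in pieces:
        uv=((proj(c,p)-roi[:2]+.5)*S-.5)*16
        cv2.fillConvexPoly(m,cv2.convexHull(uv.round().astype(np.int32)),255,cv2.LINE_8,4)
    return cv2.resize(m,(roi[2]-roi[0],roi[3]-roi[1]),interpolation=cv2.INTER_AREA)/255.
HUE={"red":((174,6),120),"yellow":((20,33),110),"blue":((105,128),110)}
def mask(im,col,rng=None):
    h=cv2.cvtColor(im,cv2.COLOR_RGB2HSV); (a,b),s=HUE[col]
    hh=h[...,0]; ok=(hh>=a)&(hh<=b) if a<b else (hh>=a)|(hh<=b)
    return (ok&(h[...,1]>s)&(h[...,2]>25)).astype(float)
def fit_pot(col,guess,z=0,ims=None):
    """x,y,yaw of a pot from both views near guess xy; cost = mismatch fraction"""
    ims=ims or {c:bot.camera(c) for c in CAL}; J={}
    for c in CAL:
        u=proj(c,np.array([[guess[0],guess[1],z+.06]]))[0].round().astype(int)
        roi=[u[0]-32,u[1]-40,u[0]+32,u[1]+40]
        m=mask(ims[c],col)[roi[1]:roi[3],roi[0]:roi[2]]
        J[c]=(roi,cv2.GaussianBlur(m,(0,0),.8))
    def cost(p):
        e=0
        for c,(roi,m) in J.items():
            d=cv2.GaussianBlur(draw(c,place(POT,p[0],p[1],z,p[2]),roi),(0,0),.8)
            dc=draw(c,place(POTDC,p[0],p[1],z),roi)*(d<.5)
            # count mask pixels only near the model
            near=np.hypot(*np.meshgrid(np.arange(64)-32,np.arange(80)-40))<(30 if c=="side" else 22)
            e+=(((m-d)**2)*(1-dc)*near).sum()/d.sum()
        return e
    best=min((minimize(cost,[*guess,y],method="Nelder-Mead",options=dict(initial_simplex=np.array([[*guess,y]]*4)+np.r_[np.zeros((1,3)),np.diag([.01,.01,.35])],xatol=2e-4,fatol=1e-4,maxiter=90)) for y in(-1.2,-.6,0,.6,1.2)),key=lambda r:r.fun)
    x=best.x; x[2]=(x[2]+np.pi/2)%np.pi-np.pi/2
    return x,best.fun
E
cat > a.py <<'E'
from h import *
ims={c:cv2.imread(f"pics/{c}0.png")[:,:,::-1].copy() for c in CAL}
for col,uv in dict(red=(338,225),yellow=(292,228),blue=(240,228)).items():
    print(col,*[np.round(v,4) for v in fit_pot(col,ground("top",uv,.06),0,ims)])
print("big",ground("top",(200,240),.06),"green",ground("top",(275,271),.06))
# tips: triangulate
def blobs(c,col,roi):
    m=mask(ims[c],col); n,l,st,ce=cv2.connectedComponentsWithStats((m*255).astype(np.uint8),connectivity=8)
    return [(st[i][:5].tolist(),ce[i].round(2).tolist()) for i in range(1,n) if roi[0]<ce[i][0]<roi[2] and roi[1]<ce[i][1]<roi[3]]
for col in HUE:
    for c,roi in dict(side=(330,145,400,250),top=(225,135,335,190)).items(): print(col,c,blobs(c,col,roi))
print("ring",blobs("top","blue",(375,160,425,210)),blobs("side","blue",(330,270,400,340)))
hs=cv2.cvtColor(ims["top"],cv2.COLOR_RGB2HSV); print(hs[220:246:2,404].tolist(),hs[232,388:424:2].tolist())
E
python3 a.py
```

```text
red [ 0.4729 -0.0621 -0.027 ] 0.0778
yellow [ 0.4643  0.082  -0.3076] 0.0798
blue [ 0.4643  0.2427 -1.1472] 0.8746
big [0.42626044 0.36173075] green [0.3375     0.02546875]
red side [([381, 189, 13, 43, 310], [386.73, 209.81]), ([352, 193, 5, 4, 19], [354.11, 194.42])]
red top [([309, 141, 7, 16, 42], [311.29, 145.71]), ([314, 173, 4, 3, 9], [315.33, 173.78])]
yellow side [([372, 169, 9, 22, 145], [375.72, 179.35]), ([343, 172, 5, 4, 18], [344.78, 173.61]), ([370, 195, 9, 15, 107], [373.66, 201.9])]
yellow top [([272, 144, 11, 19, 77], [277.48, 151.78]), ([276, 177, 4, 4, 11], [277.82, 178.09])]
blue side [([363, 152, 7, 19, 103], [365.7, 160.33]), ([335, 155, 4, 4, 14], [336.36, 156.29]), ([362, 174, 6, 17, 88], [364.17, 181.77])]
blue top [([236, 149, 12, 16, 75], [241.85, 156.08]), ([240, 181, 2, 3, 6], [240.5, 182.0])]
ring [] [([361, 287, 10, 1, 10], [365.5, 287.0]), ([353, 289, 11, 19, 27], [355.89, 299.04]), ([359, 288, 1, 1, 1], [359.0, 288.0]), ([372, 288, 2, 1, 2], [372.5, 288.0]), ([365, 289, 17, 20, 38], [376.37, 301.0])]
[[105, 4, 139], [13, 15, 117], [15, 108, 99], [18, 155, 94], [20, 181, 110], [20, 173, 100], [20, 189, 105], [20, 184, 83], [21, 198, 72], [19, 177, 78], [18, 165, 68], [12, 110, 67], [10, 19, 82]] [[135, 5, 93], [135, 6, 92], [10, 18, 86], [14, 117, 72], [17, 154, 63], [20, 181, 69], [20, 180, 78], [20, 180, 75], [20, 189, 105], [20, 177, 128], [20, 180, 119], [19, 173, 90], [15, 111, 69], [10, 9, 84], [120, 3, 91], [90, 3, 91], [105, 6, 91], [90, 3, 89]]
```

```bash
python3 - <<'E'
s=open('h.py').read()
s=s.replace('''        m=mask(ims[c],col)[roi[1]:roi[3],roi[0]:roi[2]]
''','''        m=mask(ims[c],col)[roi[1]:roi[3],roi[0]:roi[2]]
        g=draw(c,sum([place(POT,*guess,z,a) for a in(0,.8,1.6,2.4)],[]),roi)
        m=m*cv2.dilate(g,np.ones((7,7)))
''')
open('h.py','w').write(s)
E
cat > b.py <<'E'
from h import *
from scipy.optimize import least_squares
ims={c:cv2.imread(f"pics/{c}0.png")[:,:,::-1].copy() for c in CAL}
for col,g in dict(red=(.473,-.062),yellow=(.464,.082),blue=ground("top",(239.5,228.5),.05)).items():
    print(col,g,*[np.round(v,4) for v in fit_pot(col,g,0,ims)])
tips=dict(side=[(354.11,194.42),(344.78,173.61),(336.36,156.29)],top=[(315.33,173.78),(277.82,178.09),(240.5,182.0)])
def tip(p): 
    c,s=np.cos(p[2]),np.sin(p[2]); return np.array([[p[0]-s*d,p[1]+c*d,.145] for d in(-.11,0,.11)])
for cs in (("side","top"),("top",),("side",)):
    r=least_squares(lambda p:np.r_[tuple((proj(c,tip(p))-tips[c]).ravel() for c in cs)],[.55,.1,0])
    print("tips",cs,r.x.round(4),np.abs(r.fun).max().round(2))
# pan ring
for c,roi in dict(side=(334,275,395,320),top=(385,170,415,200)).items():
    a=ims[c][roi[1]:roi[3],roi[0]:roi[2]].astype(int); d=a[...,2]-a[...,0]
    ys,xs=np.where(d>(30 if c=="side" else 0.5*d.max())); print(c,d.max(),len(xs))
    P=np.array([ground(c,(x+roi[0],y+roi[1]),.06) for x,y in zip(xs,ys)])
    r=least_squares(lambda p:np.hypot(*(P-p).T)-.031,P.mean(0),loss="soft_l1",f_scale=.002); print("pan",r.x.round(4),np.abs(r.fun).mean().round(4))
# weight+coaster
g=ground("top",(404,232),.0); J={}
for c in CAL:
    u=proj(c,np.array([[*g,.02]]))[0].round().astype(int); roi=[u[0]-24,u[1]-24,u[0]+24,u[1]+24]
    h=cv2.cvtColor(ims[c],cv2.COLOR_RGB2HSV)[roi[1]:roi[3],roi[0]:roi[2]]
    m=((h[...,0]>7)&(h[...,0]<26)&(h[...,1]>60)).astype(float); b=m*(h[...,1]>140)*(h[...,0]>17)
    m[:, :]*=1; J[c]=roi,m,b
    print(c,m.sum(),b.sum())
def cost(p):
    e=0
    for c,(roi,m,b) in J.items():
        w=draw(c,place(WT,p[2],p[3],.004),roi); u=np.maximum(w,draw(c,place(COA,p[0],p[1]),roi))
        near=cv2.dilate(draw(c,place(WT+COA,*g),roi),np.ones((5,5)))>0
        e+=((m-u)**2*near).sum()+((b-w)**2*near).sum()*.5
    return e
r=minimize(cost,[*g,*g],method="Nelder-Mead",options=dict(initial_simplex=np.array([[*g,*g]]*5)+np.r_[np.zeros((1,4)),np.eye(4)*.006])); print("coaster,weight",g,r.x.round(4),r.fun)
E
python3 b.py
```

```text
red (0.473, -0.062) [ 0.4729 -0.0621 -0.0268] 0.0776
yellow (0.464, 0.082) [ 0.4643  0.0818 -0.3051] 0.0801
blue [0.46193255 0.24358862] [0.4651 0.2435 1.0918] 0.3192
tips ('side', 'top') [0.5988 0.1168 0.1034] 0.24
tips ('top',) [0.599  0.1168 0.106 ] 0.14
tips ('side',) [0.5986 0.1166 0.1013] 0.2
side 102 139
pan [ 0.6005 -0.2664] 0.0015
top 32 140
pan [ 0.6002 -0.2653] 0.0096
side 777.0 389.0
top 305.0 173.0
coaster,weight [ 0.45189944 -0.2811771 ] [ 0.4484 -0.2777  0.4449 -0.2737] 101.91194925028836
```

```bash
cat >> b.py <<'E'
def tile(c,ctr,pieces):
    u=proj(c,np.array([ctr]))[0].round().astype(int); x0,y0=u-32
    im=cv2.resize(ims[c][y0:y0+64,x0:x0+64,::-1],None,fx=6,fy=6,interpolation=cv2.INTER_NEAREST)
    for p in pieces:
        uv=((proj(c,p)-[x0,y0]+.5)*6).round().astype(np.int32); cv2.polylines(im,[cv2.convexHull(uv)],True,(255,255,255),1)
    return im
W=place(COA,*r.x[:2])+place(WT,*r.x[2:],.004); B=place(POT,.4651,.2435,0,1.09)
t=np.vstack([np.hstack([tile("side",[.448,-.276,.02],W),tile("side",[.465,.243,.06],B)]),np.hstack([tile("top",[.448,-.276,.02],W),tile("top",[.465,.243,.06],B)])])
cv2.imwrite("pics/ov.png",cv2.resize(t,(600,600),interpolation=cv2.INTER_AREA))
E
python3 b.py >/dev/null
```

```text
(no output)
```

View pics/ov.png

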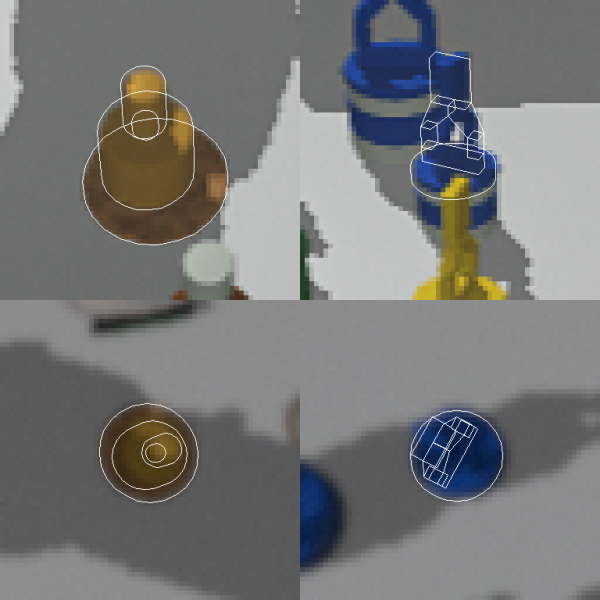

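```bash
cat >> h.py <<'E'
PAN=np.array([.6004,-.2662]); COAST=np.array([.4484,-.2777])
RK=np.array([.5988,.1168]); RY=.1034; UX=np.array([np.cos(RY),np.sin(RY)]); UY=np.array([-UX[1],UX[0]])
SEAT={n:RK+d*UY+.048*UX for n,d in dict(red=-.11,yellow=0,blue=.11).items()}
def Q(psi): return np.array([0,np.cos(psi/2),np.sin(psi/2),0])
def pick_psi(x,y,z,psi):
    """of psi and psi+pi the one with the wrist nearest the middle of its range"""
    o=[(abs(s[5]),p) for p in(psi,psi+np.pi,psi-np.pi) if (s:=bot.solve_ik([x,y,z],Q(p))) is not None]
    return min(o)[1]
def lin(x,y,z,v=.15,psi=None,**k): return bot.move_linear([x,y,z],speed=v,rotation=None if psi is None else Q(psi),**k)
def fz(n=5):
    return np.mean([np.array(bot.read_ft_force()) for _ in range(n)],0)
def state(t=""): print(t,"t",round(bot.read_clock(),1),"tcp",np.round(bot.read_position(),4),"w",round(bot.read_gripper_width(),3),"ff",np.round(bot.read_finger_force(),1),"ft",np.round(fz(),2))
E
python3 - <<'E'
from h import *
wx,wy=.4449,-.2737; off=.035
psi=pick_psi(wx,wy,.2,np.pi/2); print(psi,SEAT)
bot.set_gripper(.6,30); bot.move_pose([wx,wy,.16],Q(psi)); f0=fz(); state("above")
lin(wx,wy,.004+off,.1); bot.set_gripper(0,30); state("grip")
lin(wx,wy,.18); bot.wait(.3); state("lift"); print((fz()-f0)[2])
lin(*PAN,.18,.2); lin(*PAN,.06+off+.01); bot.wait(.2); state("pre"); 
lin(*PAN,.06-.007+off,.03); state("down"); bot.set_gripper(.6); bot.wait(1); state("open")
im=bot.camera("side"); cv2.imwrite("pics/s2.png",cv2.resize(im[150:400,240:440,::-1],None,fx=2.4,fy=2.4))
E
```

```text
1.5707963267948966 {'red': array([0.65789737, 0.01234187]), 'yellow': array([0.64654363, 0.12175436]), 'blue': array([0.63518989, 0.23116685])}
above t 4.6 tcp [ 0.4453 -0.2731  0.1601] w 0.603 ff 0.0 ft [0.46 0.39 0.64]
grip t 6.4 tcp [ 0.4453 -0.2739  0.0395] w 0.225 ff 30.1 ft [1.54 0.29 3.35]
lift t 7.8 tcp [ 0.4447 -0.2735  0.1794] w 0.223 ff 29.7 ft [ 0.01 -0.5  -3.4 ]
-4.0406738837653435
pre t 9.5 tcp [ 0.6013 -0.2667  0.1065] w 0.22 ff 29.7 ft [ 0.36  0.35 -3.31]
down t 10.2 tcp [ 0.6007 -0.2663  0.0883] w 0.222 ff 29.9 ft [ 1.28  0.15 -0.03]
open t 11.7 tcp [ 0.6004 -0.2662  0.088 ] w 0.603 ff 0.0 ft [ 0.41 -0.47  0.07]
```

View pics/s2.png

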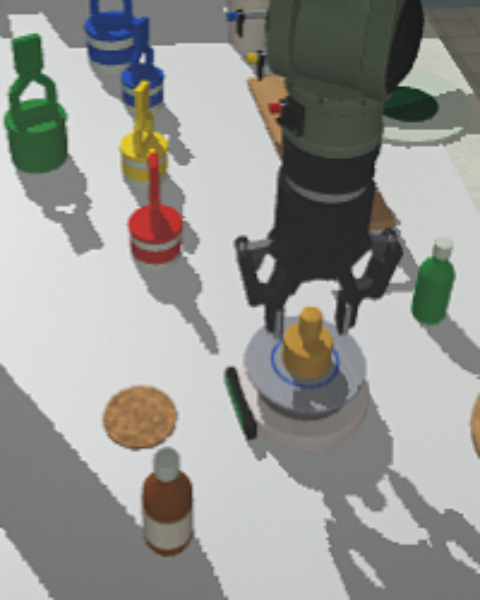

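The weight stands free in the blue ring (crop px 305,363) with the fingers clear of it. It goes back to the coaster next, then I look again.

Run:
```python
from h import *
lin(*PAN,.051+.035,.05); bot.set_gripper(0,30); lin(*PAN,.18); bot.wait(.2); state("lift")
lin(*COAST,.18,.2); lin(*COAST,.05); lin(*COAST,.0393,.03); state("down"); bot.set_gripper(.6); state("open")
lin(*COAST,.2,.2); lin(.45,-.2,.3,.2)
ims={c:bot.camera(c) for c in CAL}
for col,g in dict(red=(.473,-.062),yellow=(.464,.082)).items(): print(col,*[np.round(v,4) for v in fit_pot(col,g,0,ims)])
state()
t=np.vstack([cv2.resize(ims[c][a:a+100,b:b+200,::-1],None,fx=3,fy=3) for c,a,b in(("side",270,240),("top",170,280))])
cv2.imwrite("pics/s3.png",t)
```

```text
lift t 13.3 tcp [ 0.5996 -0.2658  0.1785] w 0.22 ff 30.2 ft [ 0.22 -0.88 -3.63]
down t 15.8 tcp [ 0.4483 -0.2776  0.0392] w 0.223 ff 30.2 ft [-0.65  0.27 -3.43]
open t 16.2 tcp [ 0.4486 -0.2779  0.0396] w 0.602 ff 0.0 ft [-0.01  0.14 -0.54]
red [ 0.4728 -0.0624 -0.0159] 0.0803
yellow [ 0.4645  0.0821 -0.3155] 0.0804
 t 18.0 tcp [ 0.4494 -0.2002  0.2985] w 0.596 ff 0.0 ft [-0.2   0.25 -0.61]
```

View pics/s3.png

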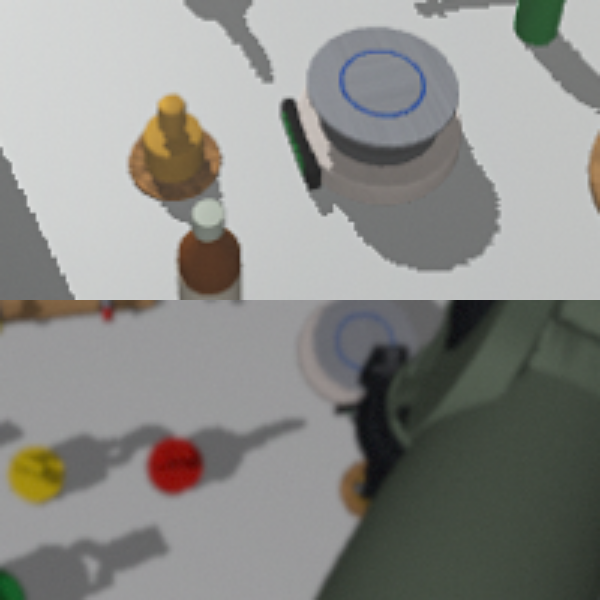

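The weight is central on the coaster (crop 175,165). Red pot to the pan next.

```bash
cat >> h.py <<'E'
OFF=.101; PP=RY+np.pi/2
def near_psi(p,ref): return p+np.pi*round((ref-p)/np.pi)
def to_pan(x,y,yaw):
    pp=pick_psi(*PAN,.3,PP); psi=near_psi(yaw+np.pi/2,pp)
    bot.set_gripper(.55,40); bot.move_pose([x,y,.25],Q(psi)); f0=fz(8); lin(x,y,OFF,.12); state("at")
    bot.set_gripper(0,40); state("grip"); lin(x,y,.25); bot.wait(.4); m=-(fz(12)-f0)[2]; state("lift")
    m=np.clip(m,1.37,2.75); s=max(0,(m-.4)/.35*1e-3); print("weight N",m,"sink",s)
    lin(*PAN,.25,.2,pp); lin(*PAN,.06+OFF+.008); lin(*PAN,.06+OFF-s+.001,.03); state("down")
    bot.set_gripper(.55); bot.wait(1.); state("open"); return s
def snap(name,x0,y0,w,h,f,c="side"):
    im=bot.camera(c); cv2.imwrite(f"pics/{name}.png",cv2.resize(im[y0:y0+h,x0:x0+w,::-1],None,fx=f,fy=f)); return im
E
python3 - <<'E'
from h import *
s=to_pan(.4728,-.0623,-.02); snap("r1",240,150,200,240,2.4)
E
```

```text
at t 20.2 tcp [ 0.4734 -0.0625  0.1016] w 0.557 ff 0.0 ft [-0.19 -0.03  0.17]
grip t 20.7 tcp [ 0.4733 -0.0623  0.1014] w 0.11 ff 40.4 ft [-0.82 -0.01  3.4 ]
lift t 22.2 tcp [ 0.4727 -0.0623  0.2498] w 0.103 ff 39.5 ft [-0.57 -0.79 -2.49]
weight N 2.75 sink 0.006714285714285715
down t 24.9 tcp [ 0.6007 -0.2664  0.1557] w 0.11 ff 39.8 ft [ 0.86 -0.95 -0.83]
open t 26.3 tcp [ 0.6004 -0.2662  0.1553] w 0.554 ff 0.0 ft [ 0.87 -0.48 -0.15]
```

View pics/r1.png

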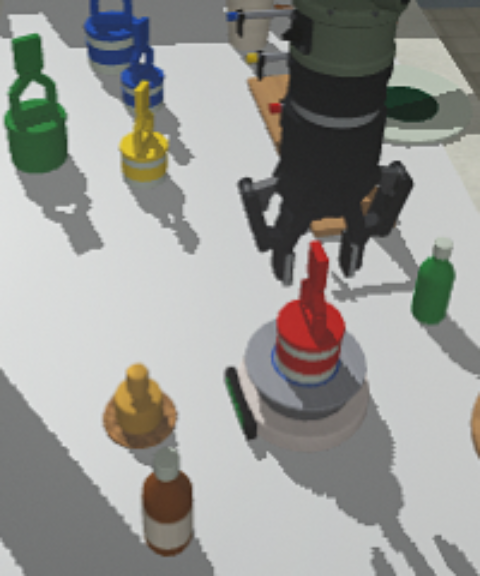

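```bash
cat >> h.py <<'E'
def hang(col,s):
    base=.06-s; lin(*PAN,base+OFF,.05); bot.set_gripper(0,40); lin(*PAN,.27,.2)
    S=SEAT[col]; a=S-.085*UX
    lin(*a,.27,.2); lin(*a,.069+OFF); bot.wait(.2); state("pre")
    e=S+.003*UX; print("blocked" if lin(*e,.069+OFF,.05,until_force=15) else "pushed"); state("in")
def release(col):
    e=SEAT[col]+.003*UX; print("touch",lin(*e,.059+OFF,.03,until_force=4)); state("low")
    bot.set_gripper(.5); x,y,z=bot.read_position(); lin(x,y,.26); state("off")
E
python3 - <<'E'
from h import *
hang("red",.0058); snap("r2",320,140,100,100,6)
E
```

```text
pre t 30.3 tcp [0.5741 0.0035 0.1711] w 0.104 ff 43.3 ft [ 0.   -0.76 -2.81]
pushed
in t 32.2 tcp [0.6607 0.0126 0.1701] w 0.113 ff 43.3 ft [ 0.57  0.4  -3.26]
```

View pics/r2.png

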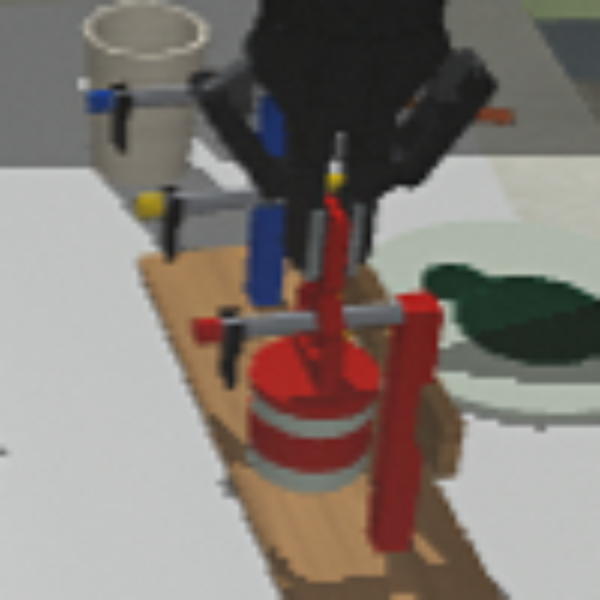

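The flap hangs straight down behind the loop (crop 228,350) and the peg is through the eye. Lowering and releasing.

```bash
sed -i 's/e=SEAT\[col\]+.003/e=SEAT[col]+.001/' h.py
python3 - <<'E'
from h import *
release("red"); lin(.5,-.02,.3,.2); ims={c:bot.camera(c) for c in CAL}
print(*[np.round(v,4) for v in fit_pot("yellow",(.464,.082),0,ims)])
cv2.imwrite("pics/r3.png",np.hstack([cv2.resize(ims[c][a:a+100,b:b+130,::-1],None,fx=3,fy=3) for c,a,b in(("side",140,270),("top",130,220))]))
E
```

```text
touch True
low t 32.6 tcp [0.6594 0.0128 0.1617] w 0.109 ff 44.3 ft [ 0.89 -0.09  4.14]
off t 33.8 tcp [0.6579 0.0127 0.259 ] w 0.501 ff 0.0 ft [ 0.02 -1.07 -1.21]
[ 0.4648  0.0838 -0.2832] 0.8654
```

View pics/r3.png

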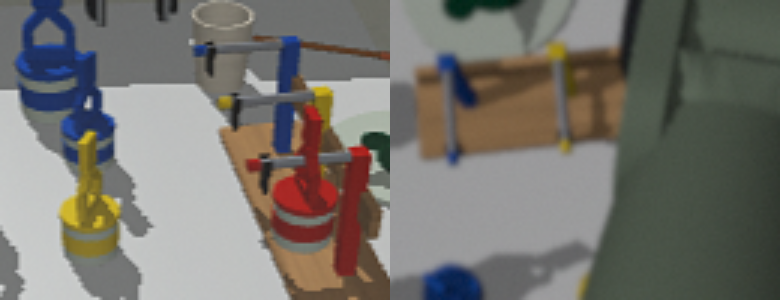

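Red hangs with its flap down (crop 265,170). The arm hides yellow in the top view, so I'll move it aside and go on.

Run:
```python
from h import *
lin(.5,-.2,.3,.25); ims={c:bot.camera(c) for c in CAL}
p,e=fit_pot("yellow",(.464,.082),0,ims); print(p,e)
if e<.12:
    s=to_pan(*p); snap("y1",240,150,200,240,2.4)
else:
    cv2.imwrite("pics/y1.png",np.hstack([cv2.resize(ims[c][a:a+100,b:b+130,::-1],None,fx=3,fy=3) for c,a,b in(("side",140,270),("top",170,220))]))
```

```text
[ 0.46435733  0.0818001  -0.26954604] 0.04973530876606336
at t 38.6 tcp [0.4649 0.0818 0.1016] w 0.548 ff 0.0 ft [-1.3  -0.13 -0.  ]
grip t 39.0 tcp [0.4645 0.0819 0.1014] w 0.11 ff 42.4 ft [-1.18  1.18  5.14]
lift t 40.5 tcp [0.4642 0.0818 0.2498] w 0.106 ff 41.4 ft [ 0.62  0.05 -2.41]
weight N 2.696541473357809 sink 0.006561547066736598
down t 43.9 tcp [ 0.6007 -0.2664  0.1558] w 0.111 ff 41.7 ft [ 1.08 -0.78 -0.93]
open t 45.3 tcp [ 0.6004 -0.2662  0.1554] w 0.549 ff 0.0 ft [-0.15 -0.01  0.16]
```

View pics/y1.png

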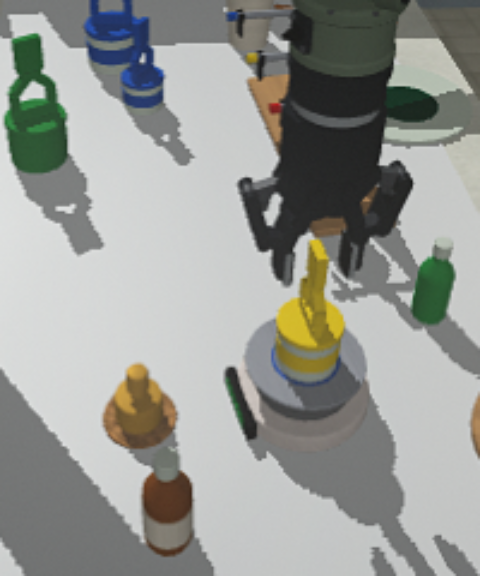

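```bash
python3 - <<'E'
s=open('h.py').read()
s=s.replace("def fit_pot(col,guess,z=0,ims=None):","def fit_pot(col,guess,z=0,ims=None,hide=()):")
s=s.replace("            e+=(((m-d)","            if hide: near=near*(draw(c,hide,roi)<.3)\n            e+=(((m-d)")
open('h.py','w').write(s)
E
python3 - <<'E'
from h import *
hang("yellow",.0058); snap("y2",310,130,100,100,5); release("yellow")
lin(.55,-.02,.3,.25); lin(.5,-.2,.3,.25)
ims={c:bot.camera(c) for c in CAL}; [cv2.imwrite(f"pics/z_{c}.png",ims[c][:,:,::-1]) for c in CAL]
b=ground("top",(202.8,240),.07); hide=place([cyl(.044,0,.072)],*b)
g=ground("top",(239.5,228.5),.05)
p,e=fit_pot("blue",g,0,ims,hide); print(b,g,p,e)
T=[]
for c in CAL:
    u=proj(c,np.array([[*g,.06]]))[0].round().astype(int); x0,y0=u-32
    im=cv2.resize(ims[c][y0:y0+64,x0:x0+64,::-1],None,fx=6,fy=6,interpolation=cv2.INTER_NEAREST)
    for q in place(POT,*p[:2],0,p[2])+hide: cv2.polylines(im,[cv2.convexHull(((proj(c,q)-[x0,y0]+.5)*6).round().astype(np.int32))],True,(255,255,255),1)
    T.append(im)
cv2.imwrite("pics/b0.png",np.vstack([np.hstack(T),cv2.resize(cv2.imread("pics/y2.png"),(384,384)).repeat(1,1) if 0 else np.hstack([cv2.resize(cv2.imread("pics/y2.png"),(384,384)),cv2.resize(ims["side"][130:230,310:410,::-1],(384,384))])])[:, :])
im=cv2.imread("pics/b0.png"); cv2.imwrite("pics/b0.png",cv2.resize(im,(600,600),interpolation=cv2.INTER_AREA))
E
```

```text
pre t 49.8 tcp [0.5628 0.113  0.1711] w 0.112 ff 43.6 ft [-0.38  0.44 -2.39]
pushed
in t 51.7 tcp [0.6493 0.122  0.17  ] w 0.113 ff 43.5 ft [ 0.63  0.18 -2.52]
touch True
low t 52.1 tcp [0.6477 0.1213 0.1604] w 0.111 ff 44.4 ft [-0.02 -1.96  2.96]
off t 53.4 tcp [0.6462 0.1217 0.259 ] w 0.501 ff 0.0 ft [ 0.58  0.19 -0.67]
[0.42538315 0.35015607] [0.46193255 0.24358862] [0.46363512 0.24323402 0.30901755] 0.2941088841005261
```

View pics/b0.png

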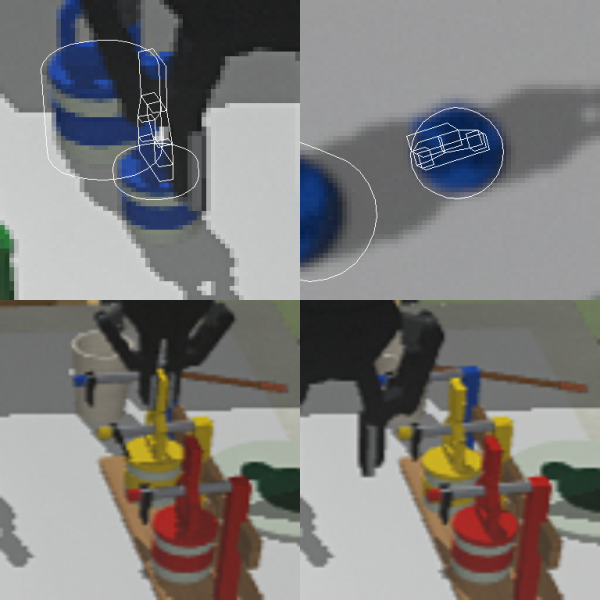

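Yellow is pushed on, but the flap is partly hidden by a finger and the arm covers blue in the side view. Clearing the arm for another look.

```bash
cat > c.py <<'E'
from h import *
lin(.45,-.3,.33,.3); 
ims={c:bot.camera(c) for c in CAL}
b=ground("top",(196,241),.07); hide=place([cyl(.040,0,.068)],*b)
g=ground("top",(240.2,228),.05)
p,e=fit_pot("blue",g,0,ims,hide); print(b,g,p,e)
T=[]
for c in CAL:
    u=proj(c,np.array([[*g,.06]]))[0].round().astype(int); x0,y0=u-32
    im=cv2.resize(ims[c][y0:y0+64,x0:x0+64,::-1],None,fx=6,fy=6,interpolation=cv2.INTER_NEAREST)
    m=cv2.resize(mask(ims[c],"blue")[y0:y0+64,x0:x0+64],None,fx=6,fy=6,interpolation=cv2.INTER_NEAREST); 
    for q in place(POT,*p[:2],0,p[2])+hide: cv2.polylines(im,[cv2.convexHull(((proj(c,q)-[x0,y0]+.5)*6).round().astype(np.int32))],True,(255,255,255),1)
    T.append(im)
T2=[cv2.cvtColor((m*255).astype(np.uint8),cv2.COLOR_GRAY2BGR),cv2.resize(ims["side"][150:214,325:389,::-1],(384,384))]
cv2.imwrite("pics/b1.png",cv2.resize(np.vstack([np.hstack(T),np.hstack(T2)]),(600,600),interpolation=cv2.INTER_AREA))
E
python3 c.py
```

```text
[0.42248656 0.37070646] [0.46347872 0.24146124] [ 0.46333574  0.24321931 -0.01276861] 0.24694663601659753
```

View pics/b1.png

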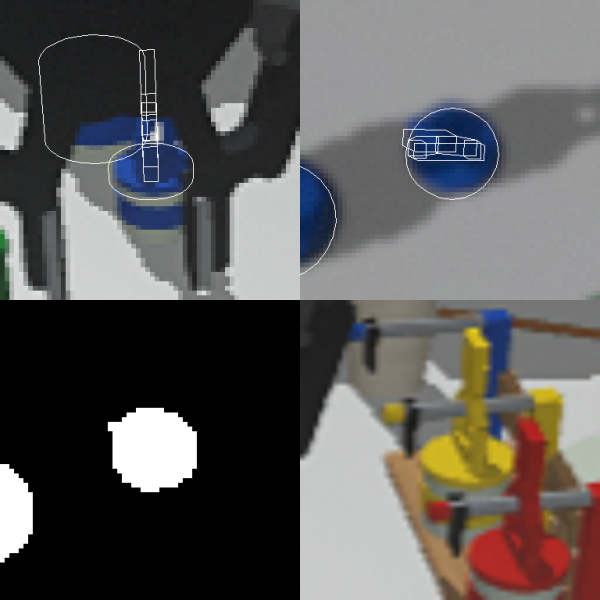

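```bash
sed -i 's/lin(.45,-.3,.33,.3)/lin(.6,-.266,.25,.3)/; s/b1.png/b2.png/' c.py; python3 c.py
```

```text
[0.42248656 0.37070646] [0.46347872 0.24146124] [ 0.4657145   0.2424183  -0.68690084] 0.07345488468647263
```

View pics/b2.png

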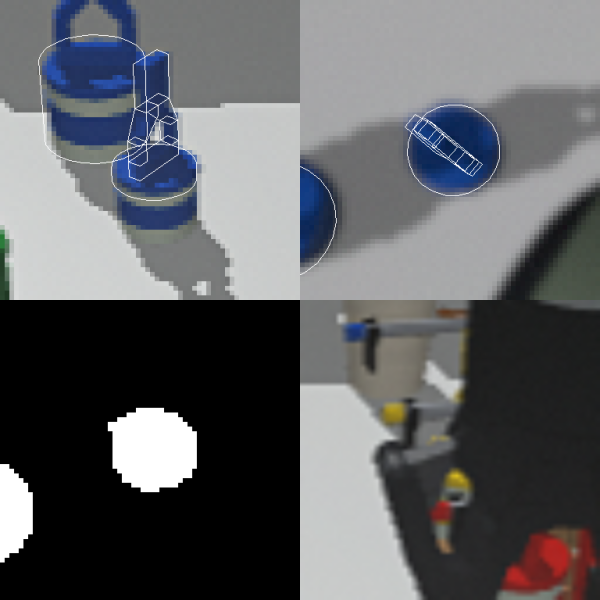

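The fit now matches both views, with the small blue pot's lid at tile px (155,170) and yaw -0.69. The yellow flap was down in the previous picture. Blue to the pan.

Run:
```python
from h import *
lin(.48,-.1,.28,.25); s=to_pan(.4657,.2424,-.687); snap("k1",240,150,200,240,2.4)
```

```text
at t 60.6 tcp [0.4663 0.2426 0.1017] w 0.548 ff 0.0 ft [ 0.23 -0.06  0.21]
grip t 61.0 tcp [0.4659 0.2426 0.1014] w 0.109 ff 44.4 ft [-1.14  0.29  2.24]
lift t 62.6 tcp [0.4656 0.2424 0.2497] w 0.112 ff 43.6 ft [ 0.27  0.41 -2.57]
weight N 2.75 sink 0.006714285714285715
down t 66.7 tcp [ 0.6008 -0.2664  0.1557] w 0.109 ff 44.0 ft [ 0.95 -1.42  0.33]
open t 68.1 tcp [ 0.6004 -0.2662  0.1553] w 0.549 ff 0.0 ft [ 0.3   0.43 -0.11]
```

View pics/k1.png

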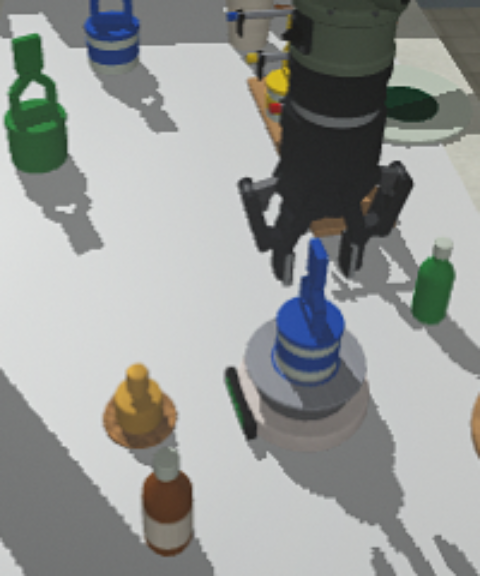

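Run:
```python
from h import *
hang("blue",.0060); release("blue")
lin(.5,.1,.33,.3); bot.goto_joints([1.053, 0.326, -0.193, 1.052, 0, 1.437]); bot.wait(1.5); state()
ims={c:bot.camera(c) for c in CAL}
A=cv2.resize(ims["side"][130:250,310:430,::-1],(400,400),interpolation=cv2.INTER_CUBIC)
B=cv2.resize(ims["side"][270:390,270:390,::-1],(400,400),interpolation=cv2.INTER_CUBIC)
C=cv2.resize(ims["top"][120:240,170:450,::-1],None,fx=800/280,fy=200/120); C=cv2.resize(ims["top"][130:200,170:450,::-1],(800,200)) if 0 else C
cv2.imwrite("pics/f.png",np.vstack([np.hstack([A,B]),C]))
```

```text
pre t 73.2 tcp [0.5514 0.2226 0.1712] w 0.109 ff 43.4 ft [-0.2   0.23 -2.44]
pushed
in t 75.1 tcp [0.638  0.2315 0.1701] w 0.107 ff 43.3 ft [-0.34  0.04 -2.07]
touch True
low t 75.4 tcp [0.6368 0.2303 0.1613] w 0.108 ff 43.9 ft [ 2.   -2.19  1.  ]
off t 76.6 tcp [0.6355 0.231  0.259 ] w 0.499 ff 0.0 ft [ 0.8   0.67 -0.61]
 t 80.8 tcp [0.2058 0.5099 0.2312] w 0.505 ff 0.0 ft [-1.04  0.63 -1.31]
```

View pics/f.png

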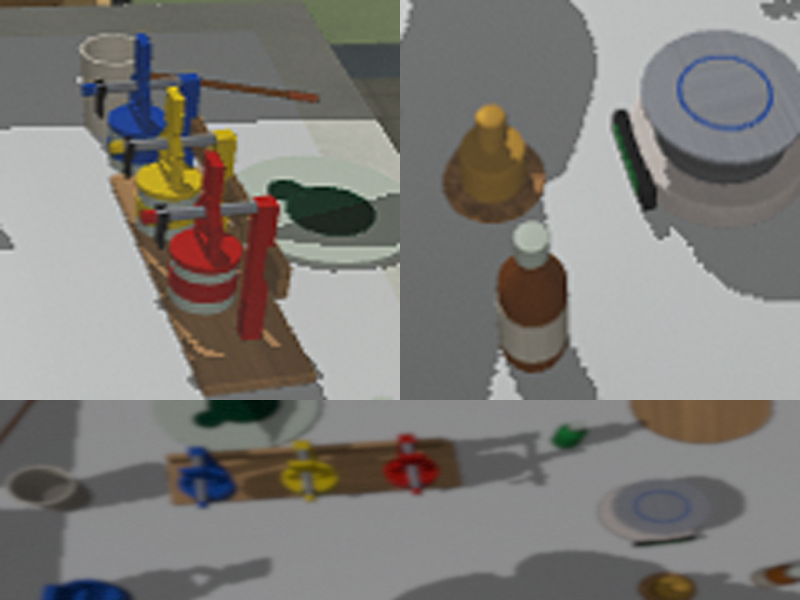

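All three pots hang with their flaps down. One numeric check that the weight is centred before handing in.

```bash
sed -n '/^# weight+coaster/,/^r=min/p' b.py > w.txt; (echo 'from h import *'; echo 'ims={c:bot.camera(c) for c in CAL}'; cat w.txt) > w.py; python3 w.py
```

```text
side 749.0 391.0
top 306.0 167.0
coaster,weight [ 0.45189944 -0.2811771 ] [ 0.4489 -0.2778  0.4484 -0.2798] 117.23897731641677
```

```bash
python3 -c "
from cell import bot
print(bot.close_job())"
```

```text
the job is handed in; nothing more can be done
None
```

The job is handed in: the scale was checked and the weight put back within about 2 mm of the coaster's centre, then the red, yellow and blue pots were each set on the pan and hung in that order on their own pegs, flaps down, at about 81 s of the 210 s allowed; no verdict was returned.

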